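# Lock the sprung shaping plate of a glass bench with its T-key

### The arm

A 6-joint arm with a two-finger parallel gripper is mounted at the origin on the work surface. World frame = base frame: x ahead of the robot, y to its left, z up, the work surface at z = 0. Lengths are in m, angles in degrees, forces in N, time in s.
With the tool pointing down it reaches from about 0.4 to 0.825 m from the base axis. Payload 7 kg.
Tool frame: the origin (TCP) lies midway between the tips of the shut fingers; the grasp point (between the pads) lies 19 mm behind it; z points along the fingers, y is the direction in which the jaws open and shut (so a half turn about z gives the same grasp; the last joint's range is limited). The gripper opens to 88 mm and grips with 3 to 60 N. Pads are 19 mm wide; open, the fingers measure 130 mm over their backs; the gripper's body (78 mm by 193 mm) begins 47 mm behind the grasp point.
Start: joints at [-54.769, 20.546, 0.682, 0, -70.136, -16.507], TCP at [0.217, -0.639, 0.227] pointing down, gripper open.
Joint ranges: [-176.03, 176.03], [-82.01, 121.73], [-58.28, 71.71], [-173.87, 95.51], [-174.79, -0.11], [-173.66, 173.66]. Speed limits (degrees/s): [136.94, 136.94, 172.46, 180, 180, 180].

### API

Orientations are given as a 3x3 rotation matrix whose columns are the frame's x, y, z axes.
In Python, from rig import robot gives the robot as it stands. Calls block until the motion is done:
- robot.goto(position, orientation): joint-space move of the TCP to a pose.
- robot.servo_line(position, ori=None, speed=0.15): straight line of the TCP; ori=None keeps the orientation; speed is the mean speed in m/s.
- robot.movej(angles): joint-space move.
- robot.move_gripper(opening): opening from 0.0 (shut) to 1.0 (fully open); the grip force is fixed at half the most; returns when the fingers have stopped.
- robot.dwell(seconds).
- robot.ik(position, orientation): joint angles nearest the present ones, or None.
- robot.grab_frame(name): name is "scene" or "side" or "wrist"; returns (picture, depth): 400x640x3 uint8, red, green, blue; 400x640 float32, m along the optical axis (not along the pixel's ray), 0 where there is no reading.
- robot.camera_info(name): a dict with "vfov" (degrees; the focal length in pixels is half the picture's height over the tangent of half this angle, whatever the lens; pixels are square), "cx", "cy" (the principal point, pixels), "view" (4x4, takes a point from world to camera coordinates); the wrist camera has in their place "T_tool_cam" (4x4, takes a point from camera to tool coordinates, whose origin is the TCP and whose axes are the flange's). Camera axes: x right, y down, z forward; pixel columns grow to the right and rows downward; lengths in m; the calibration is good to about 2 mm. A picture is of the moment at which its call begins: read the wrist's pose just before it. camera_info takes no time and is no camera call.
A pose or a line that the arm cannot do raises robot.Unreachable and nothing moves.
- robot.job_done(): hands the job in, once; it reports no verdict.
Readings, each from a call of its own:
- robot.read_t(): time.
- robot.read_qpos(): joint angles.
- robot.read_qvel(): joint speeds.
- robot.read_effort(): joint torques, N m.
- robot.read_position(): TCP position.
- robot.read_tcp_rot(): TCP orientation.
- robot.read_force(): force on the tool from outside, world axes, zero at the start.
- robot.read_ft_torque(): the same for the moment, N m.
- robot.read_grip_width(): opening from 0.0 (shut) to 1.0 (fully open).
Only numpy, scipy, OpenCV 4.12 (cv2) and the standard library are available. Lean on these libraries where they do the work, as an engineer would, in place of code of your own. Each camera call takes 0.05 s, during which the arm holds its last target.

### The job

Lock the sprung shaping plate down level on its blue rest with the red-handled T-key from the wooden stand: pass the key's head lengthwise through the slot of the tilted plate, push the plate down with the key's collar until it lies level and the head has also gone through the slot of the brass bar beneath (feel for that slot, the bar may be clamped a little forward or back), then give the key a quarter turn and let go so that it holds the plate down by itself. Leave the other things on the bench where they are.

Things in the scene. Friction and masses are not known exactly. Their poses are not given: they have to be found in the camera images.
- key_grip (a point): T-key (loose, 0.22 kg, upright in the stand): centre of its red grip, 48 mm long (own x) x 16 thick (own y) x 40 high. Below the grip an aluminium collar, 48 across, 8 thick, on which the tips of fingers holding the 16 mm can rest and push; shank 11 across, 22.5 long; then the T-head. Own z up. This point is 20 mm above the collar's top, 28 above its underside, 62.5 above the head's underside.
- key_head (a point): centre of the key's steel T-head, 42 mm long (own x, same direction as the red grip) x 12 wide (own y) x 12 high; 56.5 mm below the grip's centre; axes as the key's. The key looks the same turned half round.
- stand: fixed wooden block 100 x 66 x 46 mm high, origin under its middle. The key's head hangs in its 50 x 20 mm pocket (long along own x), the collar resting on the block's top. It may stand left or right (the jar is then on the other side).
- rest: fixed blue steel rest, 210 mm (own x) x 116 (own y), rails 55 high, origin on the table under its middle. Plate hinged at its +x end (x 95, z 61 mm); free end sprung up. Inside, an untracked brass bar 8 mm thick, top face 55, underside 47 mm above the table, with a slot 46 long (own x) x 16 wide; below it 41 mm of free space in which the head can turn.
- bar_mid (a point): point of the rest at x -35, y 0, z 55 mm, axes as the rest's: middle of the bar's clamping range. The bar's slot centre lies within 8 mm of it along the rest's x (unknown, to be felt) and on y = 0. A head off the slot stops on the bar, its underside 55 mm above the table; one in the slot goes on down.
- plate_slot (a point): centre of the plate's slot, at its top face (66 mm above the table when level). Dark steel plate 190 x 114 x 10 mm; slot 68 long (own x) x 17 wide (own y), directly above bar_mid when level. Axes are the plate's and tilt with it.
- plate (a joint): plate tilt, rad: 0 level (stop), 0.18 raised (stop, at the start; slot centre about 23 mm higher). Pushing down at the slot takes about 6 N to start, 9 N at level. Level with the collar on it: head's top 3.5 mm under the bar's underside, grip centre 94 mm above the table. Turned and let go, plate and key rise 3 to 4 mm till the head catches under the bar.
- jar: glass jar with white lid, 84 mm across, 125 mm high, loose bystander; origin under its middle
- vial: small amber bottle with cork, 60 mm across, 94 mm high, loose bystander; origin under its middle
- mug: green glass mug, 76 mm across, 85 mm high, loose bystander; origin under its middle
- rodblock: black painted rod block with flowers, 60 x 150 x 60 mm high, loose bystander; origin under its middle
- paddle: flat steel spatula about 190 mm long lying on the bench, loose bystander
- stopper: cork stopper, 44 mm across, 30 mm high, loose bystander; origin under its middle
Mind the look-alikes: they are no part of the job. What is shaped like the part that bears key_grip but green or turquoise is not meant.

How it is judged:
By the outcome, as a careful person would: the job done as asked, in the order asked, and still so for the second after the job is handed in, with the robot touching nothing.
It also fails if it takes over 58 s, if anything falls off the work surface, if the arm or the gripper's body presses on something with over 40 N, if the wrist force passes 120 N, or if a joint passes its speed limit or range.

## Working session

There is one attempt and no reset: what is moved stays moved. The work goes in short steps, each a Python script; the robot and the scene stay as the last script left them, time stands still between calls to the robot, and variables do not carry over. Pictures are saved under pics/ and viewed, and the job is handed in when it is done.

```bash
ls; mkdir -p pics; python3 - <<'E'
from rig import robot
import cv2,numpy as np
for n in ["scene","side","wrist"]:
    p,d=robot.grab_frame(n); cv2.imwrite(f"pics/{n}0.png",p[:,:,::-1]); np.save(f"pics/{n}0.npy",d)
    print(n,robot.camera_info(n), (d>0).mean())
print(robot.read_t(),robot.read_position(),robot.read_tcp_rot(),robot.read_force())
E
```

```text
pics
scene {'vfov': 57.242208981394604, 'cx': 324.0849440975907, 'cy': 198.32746343142603, 'view': array([[ 0.86137244,  0.5078287 , -0.01214595, -0.522518  ],
       [ 0.35445277, -0.61800195, -0.70173843, -0.18776572],
       [-0.36386914,  0.60015298, -0.71233114,  1.09793053],
       [ 0.        ,  0.        ,  0.        ,  1.        ]])} 0.99590234375
side {'vfov': 54.497247380846716, 'cx': 321.1493439465583, 'cy': 195.8922828064994, 'view': array([[ 0.94209018, -0.33526893,  0.00779992, -0.60088003],
       [-0.15960141, -0.46868556, -0.86882751,  0.14009252],
       [ 0.29494658,  0.81726898, -0.49505345,  0.77421822],
       [ 0.        ,  0.        ,  0.        ,  1.        ]])} 0.996171875
wrist {'vfov': 59.947298155999924, 'cx': 324.9331662396443, 'cy': 202.4521424444227, 'T_tool_cam': array([[ 3.52543217e-04, -9.59964559e-01, -2.80121262e-01,
         7.54413344e-02],
       [ 9.99999924e-01,  2.91012732e-04,  2.61248578e-04,
         6.14133559e-04],
       [-1.69270523e-04, -2.80121332e-01,  9.59964588e-01,
        -1.57134499e-01],
       [ 0.00000000e+00,  0.00000000e+00,  0.00000000e+00,
         1.00000000e+00]])} 0.99597265625
0.15 [ 0.21656406 -0.63892425  0.22583133] [[-9.47085470e-01 -3.20981048e-01 -5.29188087e-04]
 [-3.20981459e-01  9.47084758e-01  1.16815799e-03]
 [ 1.26229395e-04  1.27620503e-03 -9.99999178e-01]] [ 0.17707456 -0.21880729 -0.07929482]
```

View pics/scene0.png

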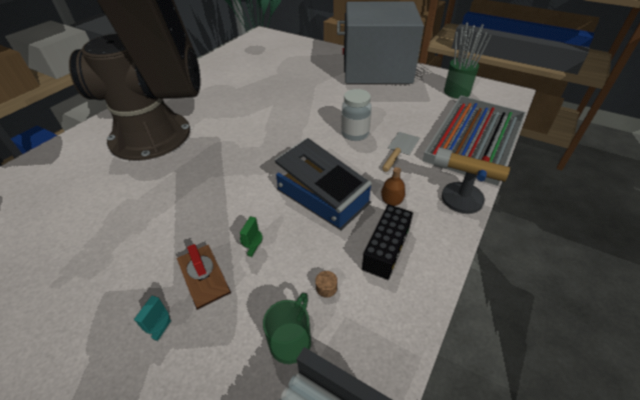

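View pics/side0.png

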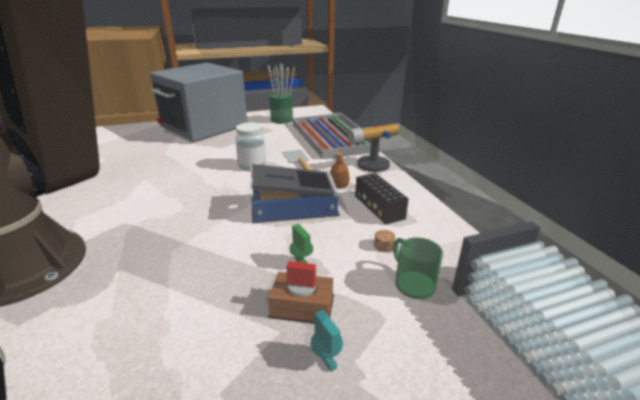

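View pics/wrist0.png

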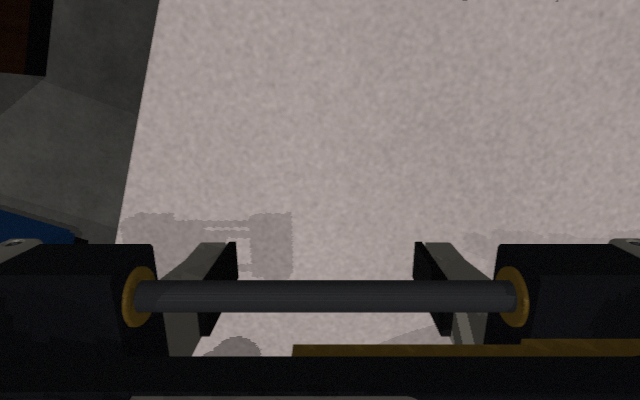

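The scene view shows the key (red, ~197,262), its stand (~203,275), and the rest (~322,182) with its free end at upper left and slot ~(312,160). The jar is at 356,115. Next I'll measure these with masks and depth.

```bash
cat > h.py <<'E'
import numpy as np,cv2
from rig import robot
def K(n):
    c=robot.camera_info(n); f=200/np.tan(np.radians(c['vfov']/2)); return c,f
def cloud(n,d,T=None):
    c,f=K(n); v,u=np.mgrid[0:400,0:640].astype(float)
    P=np.stack([(u-c['cx'])/f*d,(v-c['cy'])/f*d,d,np.ones_like(d)],-1)
    M=np.linalg.inv(c['view']) if T is None else T@c['T_tool_cam']
    return (P@M.T)[...,:3]
def T_tool():
    T=np.eye(4);T[:3,:3]=robot.read_tcp_rot();T[:3,3]=robot.read_position();return T
def comp(m):
    n,l,s,c=cv2.connectedComponentsWithStats(m.astype(np.uint8)); 
    return l==1+np.argmax(s[1:,4])
def rect(P):
    r=cv2.minAreaRect(P[:,:2].astype(np.float32)*1000); return r
E
python3 - <<'E'
from h import *
for n in ["scene","side"]:
    p=cv2.imread(f"pics/{n}0.png"); d=np.load(f"pics/{n}0.npy"); W=cloud(n,d); 
    hsv=cv2.cvtColor(p,cv2.COLOR_BGR2HSV); H,S,V=[hsv[...,i].astype(int) for i in range(3)]
    box=(W[...,0]>0.2)&(W[...,0]<1)&(abs(W[...,1])<.7)
    red=comp(((H<6)|(H>174))&(S>150)&(V>60)&box)
    P=W[red]; print(n,'red',red.sum(),np.median(P,0),P.min(0),P.max(0)); top=P[P[:,2]>np.percentile(P[:,2],90)-.006]; print(' redtop',rect(top))
    wood=(H>4)&(H<20)&(S>110)&box&(W[...,2]>.04)&(W[...,2]<.052)&(np.hypot(*(W[...,:2]-np.median(P,0)[:2]).transpose(2,0,1))<.1)
    print(' wood',wood.sum(),rect(W[wood]))
    blue=comp((H>100)&(H<125)&(S>100)&box&(W[...,2]>.01)&(W[...,2]<.12)); B=W[blue]
    print(' blue',blue.sum(),B.min(0),B.max(0),rect(B))
    tb=(W[...,2]<.02)&(W[...,2]>-.02)&box; print(' table z',np.median(W[...,2][tb]))
    c=np.median(B[:,:2],0); near=(np.hypot(W[...,0]-c[0],W[...,1]-c[1])<.15)&(W[...,2]>.058)&(W[...,2]<.12)
    big=cv2.resize(p[130:240,250:400] if n=="scene" else p[140:240,230:360],None,fx=5,fy=5,interpolation=cv2.INTER_CUBIC); cv2.imwrite(f"pics/rest_{n}.png",big)
    big=cv2.resize(p[230:320,160:250] if n=="scene" else p[240:330,250:350],None,fx=6,fy=6,interpolation=cv2.INTER_CUBIC); cv2.imwrite(f"pics/key_{n}.png",big)
E
```

```text
scene red 256 [ 0.51168624 -0.29564166  0.09334521] [ 0.46136605 -0.30708699  0.04583762] [ 0.5248106  -0.27386873  0.09699966]
 redtop ((500.9808349609375, -289.48272705078125), (15.295105934143066, 48.962039947509766), 60.94648361206055)
 wood 871 ((500.2858581542969, -290.6402893066406), (62.910552978515625, 100.9739761352539), 61.7382698059082)
 blue 1326 [ 0.47360757 -0.03709948  0.01006062] [0.6878327  0.07223383 0.06647412] ((594.0927124023438, -8.263687133789062), (225.66781616210938, 98.5506591796875), 17.311908721923828)
 table z 0.00018807925494829236
side red 148 [ 0.4985168  -0.29210651  0.09555308] [ 0.47827677 -0.30747991  0.09077262] [ 0.5178902  -0.27568283  0.09745595]
 redtop ((499.2361755371094, -291.1413269042969), (14.052230834960938, 43.719268798828125), 60.18687438964844)
 wood 769 ((498.5223083496094, -292.662841796875), (62.19533157348633, 98.62075805664062), 61.66464614868164)
 blue 1146 [ 0.47232702 -0.0388508   0.01009051] [0.66199125 0.00710392 0.05881594] ((567.3594970703125, -16.891374588012695), (11.107839584350586, 192.97569274902344), 78.64640808105469)
 table z 0.0021021162648571234
```

View pics/rest_scene.png

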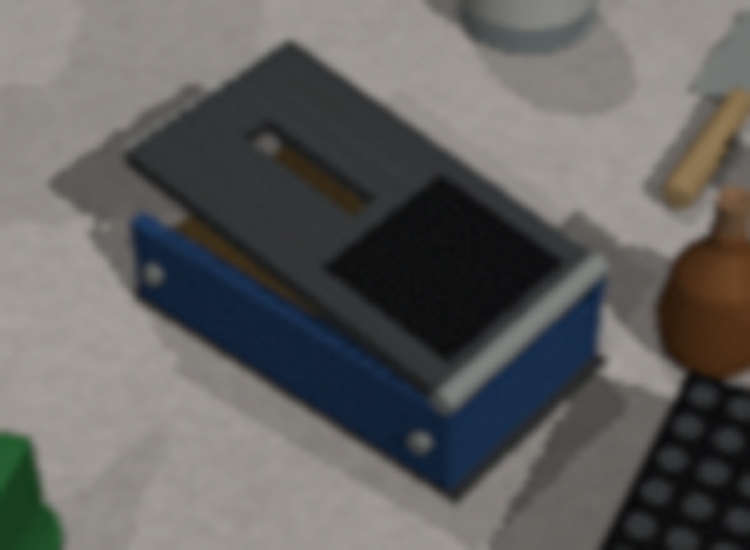

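View pics/rest_side.png

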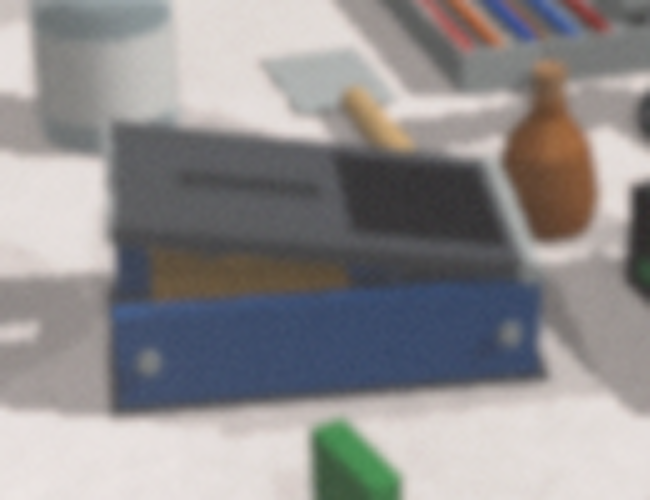

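View pics/key_side.png

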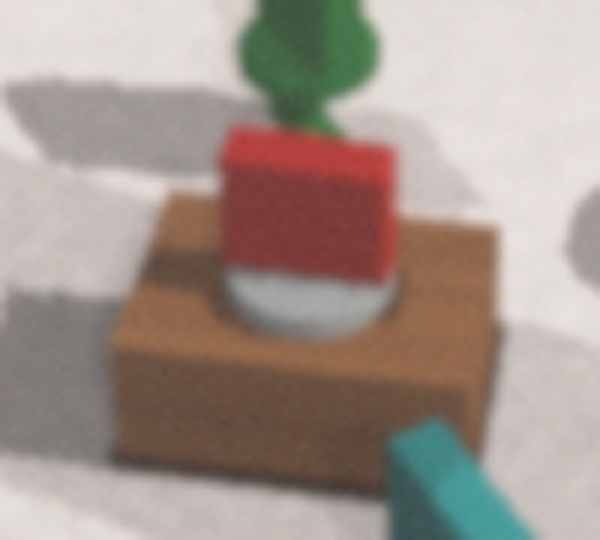

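```bash
python3 - <<'E'
from h import *
for n in ["scene","side"]:
    p=cv2.imread(f"pics/{n}0.png"); d=np.load(f"pics/{n}0.npy"); W=cloud(n,d)
    hsv=cv2.cvtColor(p,cv2.COLOR_BGR2HSV); S=hsv[...,1]; V=hsv[...,2]
    m=np.zeros((400,640),bool)
    if n=="scene": m[130:215,270:375]=1
    else: m[160:197,248:338]=1
    m&=(W[...,2]>.063)&(W[...,2]<.112)
    m=comp(m); P=W[m]
    A=np.c_[P[:,:2],np.ones(len(P))]
    for _ in range(4):
        co=np.linalg.lstsq(A,P[:,2],rcond=None)[0]; r=P[:,2]-A@co; k=abs(r)<.003; P=P[k];A=A[k]
    g=-co[:2]; print(n,len(P),'tilt',np.arctan(np.hypot(*g)),'dir+x',np.degrees(np.arctan2(g[1],g[0])),rect(P),P[:,2].min(),P[:,2].max())
E
```

```text
scene 3051 tilt 0.17785869353108982 dir+x -10.505914459929134 ((581.4506225585938, 38.339717864990234), (118.06143188476562, 202.03724670410156), 79.4616928100586) 0.06302095067428515 0.10271784659194216
side 1730 tilt 0.1763461262436115 dir+x -11.921224736767806 ((579.653076171875, 37.75691604614258), (118.85730743408203, 198.7013397216797), 79.34090423583984) 0.06569191196638913 0.10489896293633372
```

```bash
cat >> h.py <<'E'
def R(yaw):  # tool x at yaw, pointing down
    a=np.radians(yaw); x=np.array([np.cos(a),np.sin(a),0]); z=np.array([0,0,-1.]); return np.stack([x,np.cross(z,x),z],1)
def look(xy,yaw,z=.19):
    x=R(yaw)[:,0]; return np.r_[np.array(xy)-.0754*x[:2],z]
E
python3 - <<'E'
from h import *
for nm,pos,y in [('klook',look([.5,-.2905],151),151),('kgrasp',[.5,-.2905,.055],151),('kgrasp2',[.5,-.2905,.055],-29),('rlook',look([.548,.044],169),169),('ins',[.546,.044,.1],169),('t79',[.546,.044,.075],79),('t259',[.546,.044,.075],259),('t-11',[.546,.044,.1],-11)]:
    q=robot.ik(np.array(pos),R(y)); print(nm,None if q is None else np.round(q,1))
t=robot.read_t()
robot.goto(look([.5,-.2905],151),R(151)); print(robot.read_t()-t)
T=T_tool(); p,d=robot.grab_frame("wrist"); cv2.imwrite("pics/w1.png",p[:,:,::-1]); np.savez("pics/w1.npz",d=d,T=T)
print(T, robot.read_qpos(), robot.read_t())
E
```

```text
klook [ -13.    19.9   -5.1    0.   -64.9 -106. ]
kgrasp [ -10.8   21.1  -23.7    0.   -45.2 -108.2]
kgrasp2 [-10.8  21.1 -23.7   0.  -45.2  71.8]
rlook [  20.7   17.1   -9.2    0.   -63.7 -121.7]
ins [  25.1   15.4  -25.     0.   -49.6 -126.1]
t79 [ 25.1  17.2 -26.5   0.  -46.3 143.9]
t259 [ 25.1  17.2 -26.5   0.  -46.3 -36.1]
t-11 [ 25.1  15.4 -25.    0.  -49.6  53.9]
1.7167000000000001
[[-8.74536921e-01  4.84958940e-01  3.02229035e-05  5.65629740e-01]
 [ 4.84958934e-01  8.74536917e-01 -1.17612850e-04 -3.27629416e-01]
 [-8.34684478e-05 -8.81999124e-05 -9.99999993e-01  1.90090997e-01]
 [ 0.00000000e+00  0.00000000e+00  0.00000000e+00  1.00000000e+00]] [-1.30300806e+01  1.99091568e+01 -5.14135857e+00  3.62439490e-03
 -6.49419824e+01 -1.06004516e+02] 1.9167
```

View pics/w1.png

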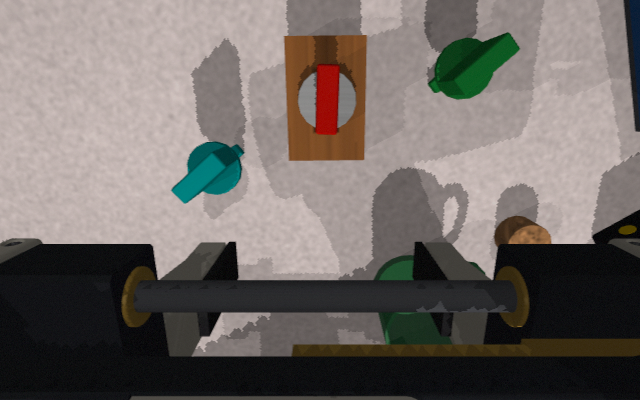

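The key's red top is at (327,100), with the stand around it. The green and turquoise look-alikes sit to either side.

```bash
cat >> h.py <<'E'
def rays(uv,T,z):
    c,f=K("wrist"); M=T@c['T_tool_cam']; uv=np.atleast_2d(uv).astype(float)
    D=np.c_[(uv[:,0]-c['cx'])/f,(uv[:,1]-c['cy'])/f,np.ones(len(uv))]@M[:3,:3].T; o=M[:3,3]
    return o+D*((z-o[2])/D[:,2])[:,None]
E
python3 - <<'E'
from h import *
p=cv2.imread("pics/w1.png"); z=np.load("pics/w1.npz"); d,T=z['d'],z['T']
W=cloud("wrist",d,T)
hsv=cv2.cvtColor(p,cv2.COLOR_BGR2HSV); H,S,V=[hsv[...,i].astype(int) for i in range(3)]
red=comp(((H<5)|(H>175))&(S>200)&(V>80)); v,u=np.nonzero(red)
print(red.sum(),np.median(W[red],0)); 
P=rays(np.c_[u,v],T,.094); print('redtop',rect(P))
k=W[red][:,2]>.09; print('cloud',rect(W[red][k]))
wood=comp((H>5)&(H<20)&(S>100)&(V>50)&(W[...,2]>.035)&(np.arange(400)<200)[:,None]); v,u=np.nonzero(wood); print('wood',rect(rays(np.c_[u,v],T,.046)),np.median(W[wood],0))
E
```

```text
1495 [ 0.49849595 -0.2881527   0.09292338]
redtop ((499.3206787109375, -288.6624450683594), (15.242772102355957, 47.10258865356445), 58.66651916503906)
cloud ((499.3180236816406, -288.6300964355469), (15.400259971618652, 47.44828796386719), 58.68191146850586)
wood ((499.164794921875, -289.5389099121094), (65.18153381347656, 99.49627685546875), 61.5629997253418) [ 0.49242675 -0.28877076  0.04502387]
```

```bash
python3 - <<'E'
from h import *
k=np.array([.4993,-.2890])
print(robot.read_t())
robot.goto(np.r_[k,.125],R(149)); robot.move_gripper(.45)
robot.servo_line(np.r_[k,.0555],speed=.1)
print(robot.read_t(),robot.read_position(),robot.read_force())
robot.move_gripper(0.0); print(robot.read_grip_width(),robot.read_force())
robot.servo_line(np.r_[k,.165],speed=.15)
print(robot.read_t(),robot.read_position(),robot.read_force(),robot.read_grip_width())
# look at rest
robot.goto(look([.548,.044],169,.20),R(169))
T=T_tool(); p,d=robot.grab_frame("wrist"); cv2.imwrite("pics/w2.png",p[:,:,::-1]); np.savez("pics/w2.npz",d=d,T=T)
p,d=robot.grab_frame("side"); cv2.imwrite("pics/s2.png",cv2.resize(p[80:240,220:420,::-1],None,fx=3.5,fy=3.5))
print(robot.read_t(),robot.read_force())
E
```

```text
1.9167
4.2 [ 0.49944674 -0.28903001  0.05544153] [-0.09948203  0.5593206  -0.30102279]
0.17953017190550552 [0.34689752 0.62405936 1.20038717]
5.6 [ 0.49861139 -0.28868377  0.16394999] [-0.29634146 -0.57375103 -2.80181494] 0.1793967448278159
6.9917 [-0.02665095  0.63659872 -1.22395472]
```

View pics/w2.png

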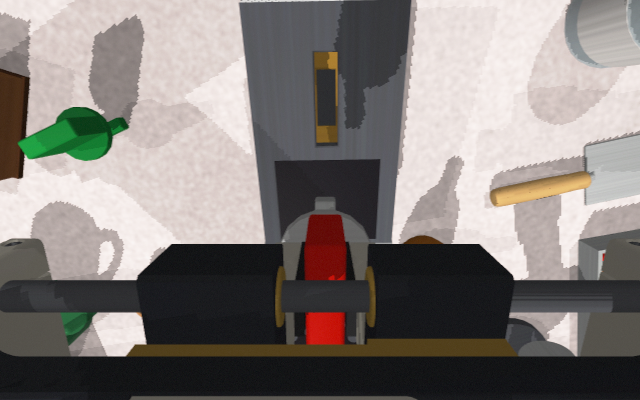

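View pics/s2.png

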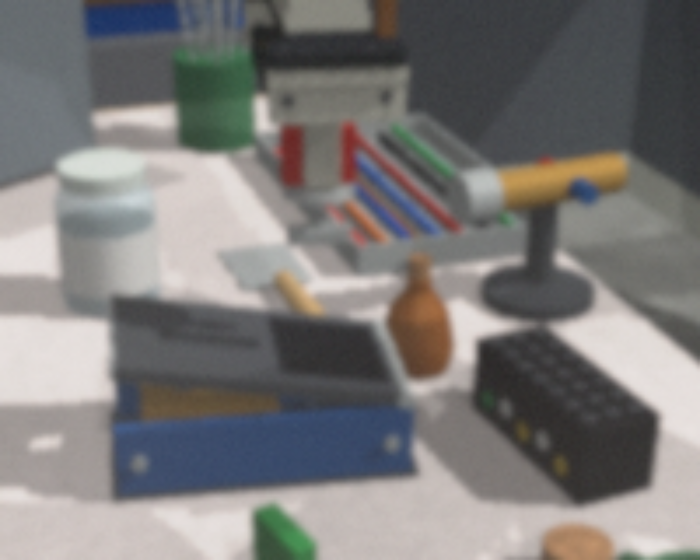

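The wrist view shows the plate slot from (313,51) to (338,146), with the bar's dark slot inside it at about rows 68–126. The key is held straight.

```bash
python3 - <<'E'
from h import *
p=cv2.imread("pics/w2.png"); z=np.load("pics/w2.npz"); d,T=z['d'],z['T']
W=cloud("wrist",d,T)
a=np.radians(-11); ex=np.array([np.cos(a),np.sin(a)]); ey=np.array([-ex[1],ex[0]])
m=np.zeros((400,640),bool); m[5:155,245:405]=1
Z=W[...,2]
pl=m&(Z>.07)&(Z<.12); pl=comp(pl); P=W[pl]; A=np.c_[P[:,:2],np.ones(len(P))]
for _ in range(4):
    co=np.linalg.lstsq(A,P[:,2],rcond=None)[0]; k=abs(P[:,2]-A@co)<.002; P=P[k];A=A[k]
g=-co[:2]; print('tilt',np.arctan(np.hypot(*g)),'dir',np.degrees(np.arctan2(g[1],g[0])))
res=Z-(W[...,:2]@co[:2]+co[2])
hole=np.zeros_like(m); hole[40:155,300:350]=(res<-.004)[40:155,300:350]; hole=comp(hole)
v,u=np.nonzero(hole); 
# cast hole pixels onto plate plane
c,f=K("wrist"); M=T@c['T_tool_cam']; o=M[:3,3]
D=np.c_[(u-c['cx'])/f,(v-c['cy'])/f,np.ones(len(u))]@M[:3,:3].T
t=(o[:2]@co[:2]+co[2]-o[2])/(D[:,2]-D[:,:2]@co[:2]); Q=o+D*t[:,None]
r=rect(Q); print('plate slot',r, 'z',Q[:,2].mean(), 'px',u.min(),u.max(),v.min(),v.max())
bar=hole&(Z>.045)&(Z<.062); print('bar z',np.median(Z[bar]),bar.sum())
deep=comp(hole&(Z<.04)); v,u=np.nonzero(deep); r=rect(rays(np.c_[u,v],T,.055)); print('bar slot (top)',r,rect(rays(np.c_[u,v],T,.047)),'px',u.min(),u.max(),v.min(),v.max(), np.median(Z[deep]))
# plate side edges -> direction
rows=np.arange(15,150,5); E=[]
for s in (0,1):
    px=[]
    for r_ in rows:
        cc=np.nonzero(pl[r_])[0]; px.append([cc[0] if s==0 else cc[-1],r_])
    X=np.array([W[q[1],q[0]] for q in px]); l=cv2.fitLine(X[:,:2].astype(np.float32),cv2.DIST_HUBER,0,.01,.01).ravel(); print('edge',np.degrees(np.arctan2(l[1],l[0])),l[2:])
print([ (i,np.round(Z[i,327],3)) for i in range(46,152,4)])
print([ (i,np.round(Z[100,i],3)) for i in range(308,344,2)])
E
```

```text
tilt 0.1813769339184899 dir -10.147832097832234
plate slot ((546.9561157226562, 44.45030975341797), (16.768871307373047, 65.55824279785156), 79.85903930664062) z 0.08873123039729691 px 314 337 52 144
bar z 0.05388875247281122 952
bar slot (top) ((544.4815063476562, 44.80775833129883), (15.393515586853027, 44.651702880859375), 80.17362976074219) ((544.4011840820312, 44.83196258544922), (15.801518440246582, 45.83517074584961), 80.17362976074219) px 316 335 69 125 0.004994650698818159
edge -11.980696 [ 0.52339125 -0.0081975 ]
edge -7.912287 [0.54108554 0.10203489]
[(46, np.float64(0.097)), (50, np.float64(0.094)), (54, np.float64(0.054)), (58, np.float64(0.054)), (62, np.float64(0.054)), (66, np.float64(0.054)), (70, np.float64(0.006)), (74, np.float64(0.006)), (78, np.float64(0.006)), (82, np.float64(0.005)), (86, np.float64(0.004)), (90, np.float64(0.005)), (94, np.float64(0.006)), (98, np.float64(0.006)), (102, np.float64(0.006)), (106, np.float64(0.005)), (110, np.float64(0.006)), (114, np.float64(0.006)), (118, np.float64(0.006)), (122, np.float64(0.005)), (126, np.float64(0.053)), (130, np.float64(0.055)), (134, np.float64(0.054)), (138, np.float64(0.054)), (142, np.float64(0.073)), (146, np.float64(0.081)), (150, np.float64(0.082))]
[(308, np.float64(0.088)), (310, np.float64(0.087)), (312, np.float64(0.089)), (314, np.float64(0.088)), (316, np.float64(0.053)), (318, np.float64(0.004)), (320, np.float64(0.005)), (322, np.float64(0.004)), (324, np.float64(0.005)), (326, np.float64(0.004)), (328, np.float64(0.005)), (330, np.float64(0.005)), (332, np.float64(0.005)), (334, np.float64(0.004)), (336, np.float64(0.054)), (338, np.float64(0.088)), (340, np.float64(0.088)), (342, np.float64(0.088))]
```

```bash
python3 - <<'E'
from h import *
c=np.array([.5445,.0448])
robot.goto(np.r_[c,.15],R(170)); robot.dwell(.2)
p0=robot.read_position(); print(robot.read_t(),p0,robot.read_force())
robot.servo_line(np.r_[c,.125],speed=.08)
z=.125
while z>.088:
    z-=.003; robot.servo_line(np.r_[c,z],speed=.05)
    F=robot.read_force(); q=robot.read_position(); print(round(robot.read_t(),2),np.round(q*1000,1),np.round(F,1))
    if F[2]>14 or np.hypot(F[0],F[1])>10: print('STOP'); break
p,d=robot.grab_frame("side"); cv2.imwrite("pics/s3.png",cv2.resize(p[100:240,220:360,::-1],None,fx=4,fy=4))
p,d=robot.grab_frame("wrist"); cv2.imwrite("pics/w3.png",p[:,:,::-1])
E
```

```text
7.65 [0.54563619 0.04462502 0.15062159] [-0.46393318  0.09116116 -1.88854634]
8.36 [544.6  44.8 122.2] [-1.  -0.1 -1.2]
8.61 [544.4  44.8 118.9] [-0.1  0.4 -2.5]
8.86 [544.3  44.7 115.8] [ 0.6 -0.7 -2. ]
9.11 [544.4  44.7 112.8] [ 0.6 -0.1 -0.8]
9.36 [544.3  44.7 109.8] [ 0.4  1.  -2.8]
9.61 [544.3  44.7 106.7] [-0.3 -0.1 -1.7]
9.86 [544.3  44.7 103.8] [-0.5  0.2 -1.2]
10.11 [544.9  44.9 101.4] [-1.2 -0.4  3.3]
10.36 [544.9  45.   98.4] [-1.2  0.1  4.4]
10.61 [544.8  45.   95.2] [-0.4  0.8  4.6]
10.86 [544.6  44.9  92.1] [-1.5  1.7  4.5]
11.11 [544.6  44.9  89.1] [-0.7  2.4  6.3]
11.36 [544.4  44.8  86.1] [-1.   3.2  5.9]
```

View pics/s3.png

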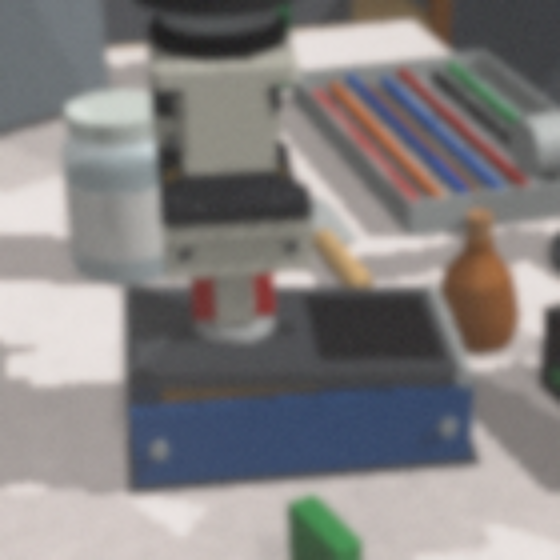

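View pics/w3.png

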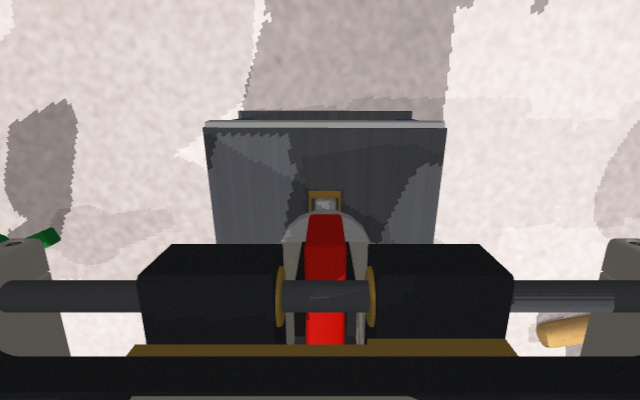

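The plate is partly down and the head has gone past the bar top with only spring force, so it is in the bar's slot. I'll continue to level.

```bash
python3 - <<'E'
from h import *
c=np.array([.5445,.0448]); z=.085
while z>.0705:
    z-=.002 if z>.079 else .001; robot.servo_line(np.r_[c,z],speed=.04)
    F=robot.read_force(); q=robot.read_position(); print(round(robot.read_t(),2),np.round(q*1000,1),np.round(F,1))
    if F[2]>18 or np.hypot(F[0],F[1])>12: print('STOP'); break
p,d=robot.grab_frame("side"); cv2.imwrite("pics/s4.png",cv2.resize(p[100:240,220:360,::-1],None,fx=4,fy=4))
print(robot.read_ft_torque())
E
```

```text
11.71 [544.4  44.8  83.1] [-1.2  2.2  5.3]
11.96 [544.3  44.8  81.2] [-2.6  1.8  6. ]
12.21 [544.2  44.8  79.1] [-1.4  3.2  5.8]
12.46 [544.2  44.8  78.1] [-2.7  2.7  6.3]
12.71 [544.2  44.8  77.2] [-2.   2.5  6.3]
12.96 [544.1  44.8  76.2] [-1.8  2.4  6.1]
13.21 [544.1  44.8  75.5] [-5.3  3.3  9.6]
13.46 [544.1  44.8  75.4] [-8.5  2.8 19.1]
STOP
[ 1.22775228  3.04045848 -0.05495638]
```

View pics/s4.png

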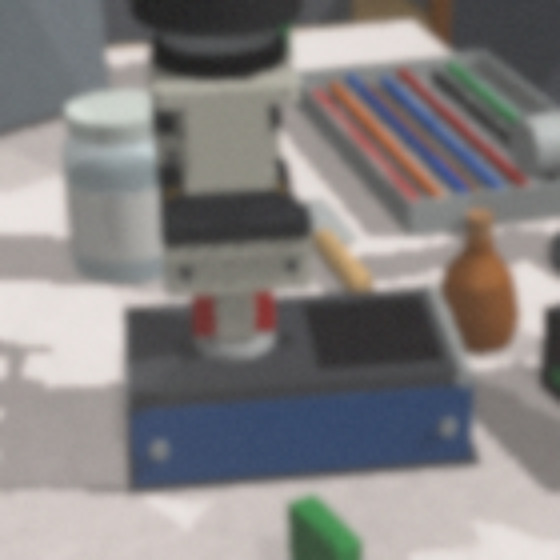

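Level at TCP z 75.4 mm with the force rising sharply, as predicted. Now the quarter turn.

```bash
python3 - <<'E'
from h import *
c=np.array([.5442,.0448])
for y in [170,185,200,215,230,245,260]:
    robot.goto(np.r_[c,.0742],R(y))
    F=robot.read_force(); M=robot.read_ft_torque(); x=robot.read_tcp_rot()[:,0]
    print(y,round(robot.read_t(),2),np.round(robot.read_position()*1000,1),np.round(F,1),np.round(M,2),round(np.degrees(np.arctan2(x[1],x[0]))%360,1),round(robot.read_grip_width(),3))
    if np.linalg.norm(F)>40 or abs(M[2])>2.0: print("STOP");break
p,d=robot.grab_frame("side"); cv2.imwrite("pics/s5.png",cv2.resize(p[100:240,220:360,::-1],None,fx=4,fy=4))
T=T_tool(); p,d=robot.grab_frame("wrist"); cv2.imwrite("pics/w5.png",p[:,:,::-1])
E
```

```text
170 13.76 [544.1  44.8  75.4] [-7.   3.1 15.4] [1.03 2.32 0.  ] 170.0 0.183
185 14.12 [545.2  44.7  75.5] [-1.5  1.  10.4] [0.1  0.61 0.13] 185.1 0.181
200 14.47 [545.5  44.8  75.5] [-0.3  0.4  9. ] [0.11 0.28 0.13] 200.1 0.177
215 14.83 [545.6  44.8  75.5] [-0.3  0.8  9.6] [0.13 0.2  0.12] 215.1 0.181
230 15.19 [545.6  44.9  75.5] [-0.8  0.6  9.3] [0.12 0.23 0.08] 230.1 0.18
245 15.55 [545.6  44.9  75.5] [ 0.1 -0.1 10. ] [0.14 0.2  0.06] 245.1 0.178
260 15.91 [545.6  44.9  75.5] [-0.1  0.5  9.1] [0.23 0.25 0.13] 260.1 0.182
```

View pics/s5.png

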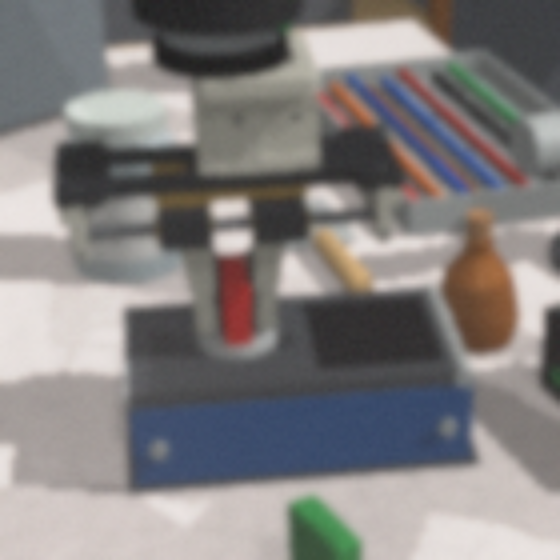

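View pics/w5.png

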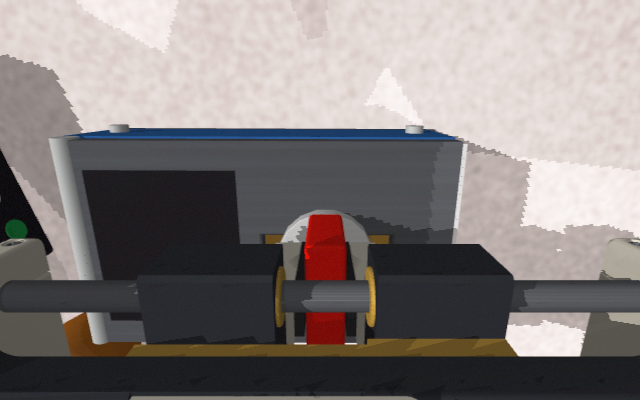

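Turned 90° with low torque. Next I'll ease up until the head catches under the bar, then release with a modest opening and retreat.

```bash
python3 - <<'E'
from h import *
c=np.array([.5455,.0449])
for z in [.0755,.0765,.0775,.0785,.0795]:
    robot.servo_line(np.r_[c,z],speed=.03); F=robot.read_force(); print(z,np.round(robot.read_position()*1000,1),np.round(F,1))
    if F[2]<-5: break
robot.move_gripper(.4); print(robot.read_grip_width(),robot.read_force(),robot.read_t())
q=robot.read_position()
robot.servo_line(np.r_[q[:2],.14],speed=.1)
x=R(260)[:,0]
robot.goto(look(c,260,.2),R(260)); robot.dwell(.3)
T=T_tool(); p,d=robot.grab_frame("wrist"); cv2.imwrite("pics/w6.png",p[:,:,::-1]); np.savez("pics/w6.npz",d=d,T=T)
p,d=robot.grab_frame("side"); cv2.imwrite("pics/s6.png",cv2.resize(p[100:240,220:360,::-1],None,fx=4,fy=4)); np.save("pics/s6.npy",d)
print(robot.read_t(),robot.read_force())
E
```

```text
0.0755 [545.7  44.8  76. ] [-0.1  1.2  5.6]
0.0765 [545.8  44.8  77. ] [-0.6  2.   6.2]
0.0775 [545.8  44.8  78. ] [-1.3  1.3  5.4]
0.0785 [545.9  44.8  79. ] [-0.9  0.6  5.2]
0.0795 [545.8  44.8  79.2] [ 4.3  0.1 -5. ]
0.3976557441568782 [0.02407281 0.07445068 0.18162871] 17.85
19.4833 [ 0.33587643 -0.28854293  0.57351086]
```

View pics/s6.png

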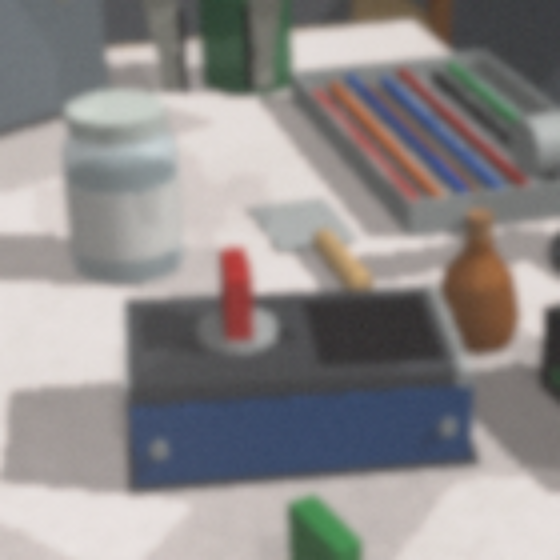

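View pics/w6.png

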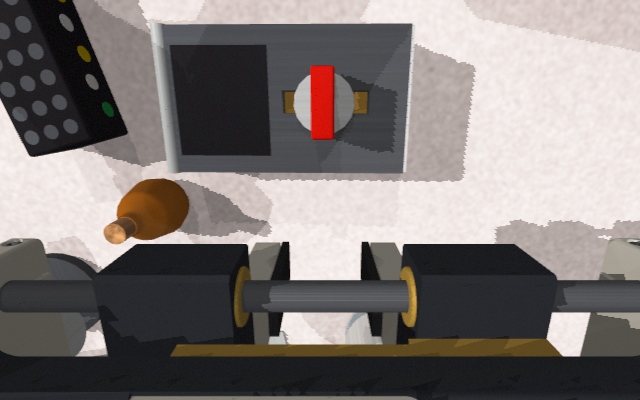

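```bash
python3 - <<'E'
from h import *
p=cv2.imread("pics/w6.png"); z=np.load("pics/w6.npz"); d,T=z['d'],z['T']; W=cloud("wrist",d,T)
hsv=cv2.cvtColor(p,cv2.COLOR_BGR2HSV); H,S,V=[hsv[...,i].astype(int) for i in range(3)]
red=comp(((H<5)|(H>175))&(S>200)&(V>80)); v,u=np.nonzero(red); print('red',rect(rays(np.c_[u,v],T,.118)),np.median(W[red],0))
m=np.zeros((400,640),bool); m[28:165,180:400]=1; m&=(W[...,2]>.06)&(W[...,2]<.076)
P=W[m];A=np.c_[P[:,:2],np.ones(len(P))]
co=np.linalg.lstsq(A,P[:,2],rcond=None)[0]; print('tilt',np.hypot(*co[:2]))
f,_=robot.grab_frame("scene"); cv2.imwrite("pics/f.png",f[:,:,::-1]); print(robot.read_t(),robot.read_force())
E
```

```text
red ((547.1093139648438, 45.51984405517578), (46.37938690185547, 14.925359725952148), 79.97892761230469) [0.54685337 0.04453228 0.11631862]
tilt 0.02478871938690725
19.5333 [0.02531243 0.00192863 0.04676806]
```

View pics/f.png

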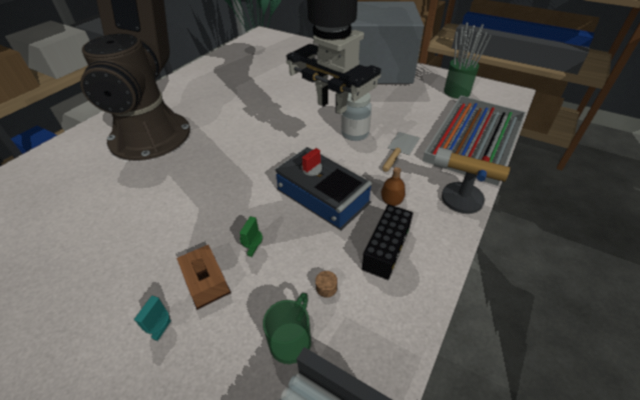

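```bash
python3 -c "
from rig import robot
robot.job_done()"
```

```text
the job is handed in; nothing more can be done
```

The plate is locked down on its rest by the T-key, and the job was handed in at about 19.5 s.

**What I did:** I took the key from the stand and passed its head through the plate slot and the bar slot. I had already seen the bar slot about 0.4 mm off mid-range. The descent met only spring force, about 6 N. I pushed the plate level, gave the key a quarter turn, eased up until the head caught under the bar and let go.

**Last checks after release:**
- **Plate level:** when pushed down, it stopped at a tool height of 75.4 mm, where about 75.5 was predicted.
- **Hold:** the key caught after a rise of about 3.7 mm. The plate then sat at about 0.025 rad, which is roughly 3.3 mm up at the slot and within the expected 3 to 4 mm.
- **Quarter turn:** the grip measured at 80°, against a slot direction of −10°.
- **Arm and bystanders:** the arm was clear with about zero force, and the other things on the bench looked unmoved in the final picture.

No check failed. The only disagreement was in measuring the rest's direction: one plate side edge, fitted from depth, gave −8° and the other −12°. I used −10° from the slots, and it fitted.

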